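# Fit the knife module in the flatbed cutter and gauge its foot height

### The job

Fit the red-capped knife module to the cutter: lower it (don't drop it) into the open pocket of the cutting head until its flange sits flush, let go, and swing the locking lever fully shut across the flange. Then take the steel setting gauge by its yellow handle, lay its blade flat on the bed and, without forcing it, slide it straight in from the front (the robot's side) under the middle of the module's sprung foot until the full thickness of the blade is under the flat of the foot and it drags snugly, stopping before the tip comes out behind the foot. Finish there with the gauge still gripped and held in place, and leave the blue-capped module, the brush pot and the wooden board where they are.

Things in the scene. Friction and masses are not known exactly. Their poses are not given: they have to be found in the camera images.
- knife: knife module, RED cap, 0.42 kg. Origin: centre of its flange's underside (seating plane), z up. Above: aluminium flange 76 (x) x 32 (y) x 6 mm, red grip cap 30 (x) x 24 (y) mm from z 6 to 40. Below: black body 46 (x) x 32 (y) mm down to z -72 (last 6 mm tapered), then its sprung foot. Fits either way round (half turn). Starts hanging by the flange in the rack, x axes parallel
- sole (a point): centre of the underside of the knife module's steel pressure foot, 88 mm below the module's origin. Foot 42 (x) x 28 (y) mm: sole flat for 28 mm of x (-14 to 14), upturned lips at both x ends. It yields upward into the body, up to 7 mm, against a spring: 2.6 N to start, then 0.4 N per mm
- crease: the creasing module, same shape but with a BLUE cap and no foot, in the rack's other place; not to be disturbed
- rack: plywood rack, fixed, 84 (x) x 138 (y) mm, top at z = 95 mm; origin on the table under its centre. Two rails along y carry the module flanges; the modules hang at y = +45 and -45 mm (either may be the knife) and lift out straight up (90 mm to clear)
- cutter: flatbed cutter, fixed, white base 360 (x) x 380 (y) mm; origin on the table straight below the line of head travel; the base reaches from x = -200 mm (front, robot's side) to +160 mm. Flat bed top at z = 45 mm above the table. Two 10 mm steel rods along y at x = +-36 mm, their axes at z = 105 mm, carry the head
- head: grey cutting head, fixed on the rods, 90 (x) x 104 (y) x 55 mm tall. Origin: centre of the pocket's mouth in its flat top, 90 mm above the bed (135 mm above the table), z up, -x to the front. Pocket: straight through hole 47.5 (x) x 33.5 (y) mm. The seated module's origin coincides with this one, x axes parallel, its sole 2 mm above the bed
- lever (a joint): angle of the flat steel locking lever on the head's top, rad: 0 = shut, lying along the head's +y across the front part of the flange (1 mm above it); grows counterclockwise seen from above as it opens; at 1.57 it points to the front (head -x). Turns with light friction, stays where left
- lever_hinge (a point): lever's vertical pivot axis, at x = -30, y = -40 mm in the head's frame, 7 mm above its top (lever underside)
- lever_pin (a point): middle of the lever's upright round yellow pin (14 mm diameter, 28 mm tall from 15 to 43 mm above the head's top), 86 mm from the pivot; this point is 29 mm above the head's top
- gauge: setting gauge, 0.12 kg, lying flat on the table. Origin: under the centre of its yellow handle, x along the blade to the tip, z up. Handle 60 (x) x 14 (y) mm, z 0 to 26. Steel blade 22 mm wide, 3.5 mm thick (z 0 to 3.5), from the handle to the tip at x = 140 mm; its last 12 mm are bevelled on the upper side down to 1 mm at the tip
- gauge_tip (a point): middle of the blade's tip edge, on the underside plane, 140 mm ahead of the gauge's origin
- brushes: orange brush pot, 84 mm across, 100 mm tall with brushes to about 190 mm; origin under its centre; not to be disturbed
- board: pale wooden board with a leaf engraved, 120 x 160 x 19 mm; origin under its centre; not to be disturbed
There are look-alikes about, which are no part of the job. Several things look just like the gauge: the one meant starts farthest to the robot's left.

How it is judged:
On the way, in this order (a step that is already met when the one before it is completed fails the run):
1. the red knife module sits flush in the head's pocket, let go, lever still open (horizontal distance between knife and head below 0.004 m and z of knife in the frame of head between -0.003 and 0.003 m and angle between the x axis of knife and the x axis of head, either way round below 0.08 rad and contact force between the fingers and knife below 0.3 N and value of joint lever above 0.5 rad), for 0.2 s.
2. the lever is swung shut over the seated module (value of joint lever below 0.12 rad and z of knife in the frame of head below 0.003 m and horizontal distance between knife and head below 0.004 m), for 0.2 s.
At the end, for the whole second after the job is handed in: Module seated, released: 4 mm, 3 mm in height, 0.08 rad; lever within 0.12 rad of shut. Gauge gripped (over 3 N), still, flat and straight from the front, tip 4 mm before to 23 mm past the pocket axis and within 10 mm sideways, 1.5 to 15 N on the foot, over 1 N on the bed (all of step 2 and z of knife in the frame of head above -0.003 m and angle between the x axis of knife and the x axis of head, either way round below 0.08 rad and angle between each of knife, gauge's own z axis and vertical below 0.06 rad and contact force between the fingers and knife below 0.3 N and x of gauge_tip in the frame of head between -0.004 and 0.023 m and y of gauge_tip in the frame of head between -0.01 and 0.01 m and x of gauge in the frame of head below -0.1 m and angle between the x axis of gauge and the x axis of head, either way round below 0.15 rad and contact force between gauge and knife between 1.5 and 15 N and contact force between gauge and cutter above 1 N and contact force between the fingers and gauge above 3 N and linear speed of gauge below 0.01 m/s); the arm keeps its last pose, push and grip.
It fails at once if the blue creasing module is moved more than 15 mm (distance of crease from where it was at the start of the episode above 0.015 m).
It fails at once if the brush pot is moved more than 20 mm (distance of brushes from where it was at the start of the episode above 0.02 m).
It fails at once if the wooden board is moved more than 20 mm (distance of board from where it was at the start of the episode above 0.02 m).
It fails at once if the knife module is dropped (falls free faster than 0.7 m/s) (linear speed of knife above 0.7 m/s and contact force between the fingers and knife below 0.05 N).
It fails at once if the gauge is forced against the module (over 25 N) (contact force between gauge and knife above 25 N).
It also fails if it takes over 72 s, if anything falls off the work surface, if the arm or the gripper's body presses on something with over 40 N, if the wrist force passes 120 N, or if a joint passes its speed limit or range.

### The arm

A 7-joint arm with a two-finger parallel gripper is mounted at the origin on the work surface. World frame = base frame: x ahead of the robot, y to its left, z up, the work surface at z = 0. Lengths are in m, angles in rad, forces in N, time in s.
With the tool pointing down it reaches from about 0.35 to 0.9 m from the base axis. Payload 8.1 kg.
Tool frame: the origin (TCP) lies at the very end of the fingers, on their centre line; the grasp point (between the pads) lies arm.grip_point_offset behind it (arm.grip_point_offset is the distance from the TCP to the grasp point, in m); z points along the fingers, y is the line along which they close (so a half turn about z gives the same grasp; the last joint's range is limited). The gripper opens to 92 mm and grips with 3 to 60 N. Pads are 19 mm wide; open, the fingers measure 130 mm over their backs; the gripper's body (75 mm by 190 mm) begins 47 mm behind the grasp point.
Start: joints at [-1.444, 0.434, 0.025, 1.573, -0.012, 1.134, -0.075], TCP at [0.142, 0.609, 0.227] pointing down, gripper open.
Joint ranges: [-2.62, 2.62], [-0.44, 2.09], [-1.27, 1.32], [0.08, 2.57], [-1.32, 4.46], [0.12, 2], [-2.74, 2.74]. Speed limits (rad/s): [2.22, 2.22, 3.01, 3.01, 3.14, 3.14, 3.14].

### API

Orientations are given as a rotation vector (axis times angle).
In Python, from cell import arm gives the robot as it stands. The module is installed in compiled form; this text tells all that it offers.
- The arm moves only by the shell command python3 -m creep 'ROWS' [OPENING] [FORCE]. ROWS is JSON, a list of rows, each a list of 6 numbers: the shift along the tool's x, y, z scaled (see below), then the turn, a rotation vector about the tool's x, y, z scaled (see below). A call has 1 to 20 rows; each row shifts and turns the commanded pose from where the row before left it, along the tool's axes as they then stand; what a row does not reach is not made up. The controller multiplies each number of a shift by 0.4 m and each number of a turn by 120 degrees. A row lasts 1/12 s, in which the tool goes at most 41.7 mm and 7.16 degrees, less where a joint would pass 70% of its speed; a pose out of reach is approached as far as the arm can. A call with a number of a shift or a turn outside -1 to 1 is refused whole. A call with a gripper value outside its range is refused whole. OPENING is the closure, from -1 (fully open) to 1 (shut), set as the call begins (- or left out, the last holds). The fingers move at their own pace and stop on an object; FORCE is the grip in N (left out, the last holds). Time passes only in rows, so rows that do not move let the fingers close. It gives the time, the measured TCP pose, the force, the opening and the grip force at its end, in the units of the state.
- arm.observe(): the state, without advancing time (a new reading comes with each control period).
- arm.get_image(name): name is "scene" or "side" or "wrist"; returns a dict with "frame" (400x640x3 uint8, red, green, blue), "intrinsics" (3x3 intrinsics, pixels), "rvec" (rotation vector, rad) and "tvec" (3), from world to camera coordinates, as OpenCV has them; the wrist camera has in their place "mount" (4x4, takes a point from camera to tool coordinates, whose origin is the TCP and whose axes are the flange's). Camera axes: x right, y down, z forward; pixel columns grow to the right and rows downward; lengths in m; the calibration is good to about 2 mm. A picture is of the moment at which its call begins: read the wrist's pose just before it. There is no depth.
- arm.sign_off(): hands the job in; it is judged then, once.
The state is a dict: "clock": time; "joints": joint angles; "dq": joint speeds; "joint_efforts": joint torques, N m; "position": TCP position; "ee_rot": TCP orientation; "force": force on the tool from outside, world axes, zero at the start; "ft_torque": the same for the moment, N m; "width": opening from 0.0 (shut) to 1.0 (fully open); "gripper_force": force on a finger pad.
Only numpy, scipy, OpenCV 4.12 (cv2) and the standard library are available. Lean on these libraries where they do the work, as an engineer would, in place of code of your own. Each camera call takes 0.05 s, during which the arm holds its last target. There are 200 camera calls.

## Working session

There is one attempt and no reset: what is moved stays moved. The work goes in short steps, Python scripts to look and compute and a shell command to move; the robot and the scene stay as the last step left them, time stands still between calls to the robot, and variables do not carry over. Pictures are saved under pics/ and viewed, at most 13 in all, crops included, and the job is handed in when it is done.

```bash
mkdir -p pics; cat > h.py <<'E'
import numpy as np, cv2
from cell import arm
from scipy.spatial.transform import Rotation as R
def get(n):
    s=arm.observe(); d=arm.get_image(n); d['frame']=np.asarray(d['frame']); K=np.array(d['intrinsics'],float); d['K']=K
    if n=='wrist':
        M=np.array(d['mount'],float); T=np.eye(4); T[:3,:3]=R.from_rotvec(s['ee_rot']).as_matrix(); T[:3,3]=s['position']
        W=T@M; d['Rwc']=W[:3,:3]; d['c']=W[:3,3]
    else:
        Rc=R.from_rotvec(np.ravel(d['rvec'])).as_matrix(); d['Rwc']=Rc.T; d['c']=-Rc.T@np.ravel(d['tvec'])
    return d
def ray(d,px):
    v=d['Rwc']@np.linalg.inv(d['K'])@np.array([px[0],px[1],1.]); return d['c'],v/np.linalg.norm(v)
def onz(d,px,z):
    c,v=ray(d,px); return c+v*(z-c[2])/v[2]
def tri(obs):
    A=np.zeros((3,3));b=np.zeros(3)
    for d,px in obs:
        c,v=ray(d,px);P=np.eye(3)-np.outer(v,v);A+=P;b+=P@c
    x=np.linalg.solve(A,b); return x,[np.linalg.norm((np.eye(3)-np.outer(v,v))@(x-c)) for c,v in [ray(d,p) for d,p in obs]]
def proj(d,X):
    p=d['K']@(d['Rwc'].T@(np.asarray(X)-d['c'])); return p[:2]/p[2]
def save(n,f,sc=1):
    if sc!=1:f=cv2.resize(f,None,fx=sc,fy=sc)
    cv2.imwrite('pics/'+n+'.png',cv2.cvtColor(np.ascontiguousarray(f),cv2.COLOR_RGB2BGR))
def blobs(f,lo,hi,mn=30):
    m=cv2.inRange(cv2.cvtColor(f,cv2.COLOR_RGB2HSV),np.array(lo),np.array(hi)); n,l,st,ce=cv2.connectedComponentsWithStats(m)
    return [(ce[i].round(1).tolist(),st[i].tolist()) for i in range(1,n) if st[i,4]>=mn],l
E
python3 - <<'E'
from h import *
print(arm.observe(), arm.grip_point_offset)
for n in ('scene','side','wrist'):
    d=get(n); save(n,d['frame']); print(n,d['c'].round(3),d['K'].round(1).tolist(),d['Rwc'].round(3).tolist())
E
```

```text
{'clock': 0.0, 'joints': array([-1.44361275,  0.4352247 ,  0.02498415,  1.57409105, -0.01157519,
        1.13399732, -0.07511055]), 'dq': array([ 0.0004728 ,  0.00062895,  0.00069723, -0.00012676, -0.00035332,
       -0.00015027,  0.00089851]), 'joint_efforts': array([-1.33050980e-03, -6.67875338e+01,  9.84282866e-01, -3.14446628e+01,
       -6.05518674e-02,  4.33503720e-02,  1.62676165e-04]), 'position': array([0.14230859, 0.60806094, 0.22594639]), 'ee_rot': array([-3.60273019e-01, -3.12085484e+00,  2.47542615e-03]), 'force': array([-0.91548602, -1.07264442, -0.64746596]), 'ft_torque': array([ 0.00948766, -0.03063058, -0.04568509]), 'gripper_force': 0.0, 'width': 0.999537831309731} 0.0188
scene [ 1.189 -0.65   0.926] [[434.6, 0.0, 325.1], [0.0, 434.6, 193.8], [0.0, 0.0, 1.0]] [[0.657, 0.519, -0.547], [0.754, -0.443, 0.485], [0.009, -0.731, -0.682]]
side [0.383 1.163 1.087] [[476.0, 0.0, 317.6], [0.0, 476.0, 193.3], [0.0, 0.0, 1.0]] [[-0.992, -0.066, 0.11], [-0.127, 0.609, -0.783], [-0.015, -0.79, -0.613]]
wrist [0.076 0.622 0.383] [[345.1, 0.0, 324.0], [0.0, 345.1, 197.7], [0.0, 0.0, 1.0]] [[0.229, 0.941, 0.248], [0.974, -0.221, -0.06], [-0.002, 0.255, -0.967]]
```

View pics/scene.png

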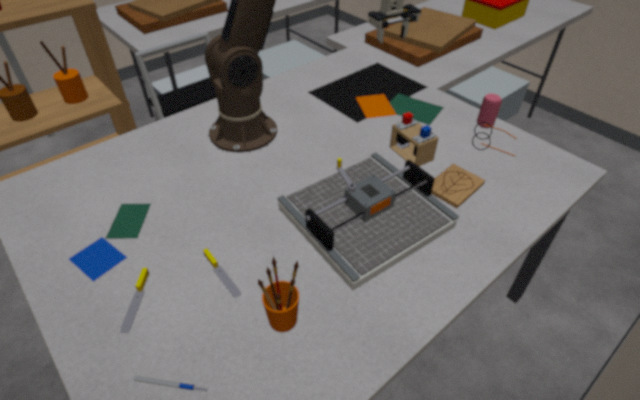

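View pics/side.png

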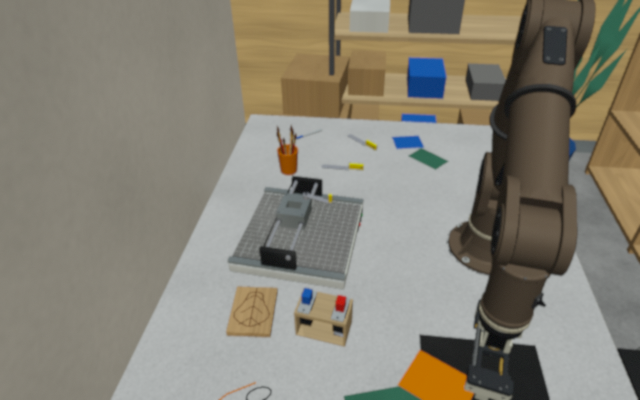

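Scene view: red cap (407,118), blue cap (426,131), rack below them, head (370,195), lever pin (339,162), brush pot (282,305), board (460,185). Gauge candidates are at (142,278) and (210,257). In the side view these are at (372,145) and (355,167), and the pin is at (331,198).

```bash
python3 - <<'E'
from h import *
S=get('scene');D=get('side')
B={}
for k,lo,hi in (('yel',(22,140,100),(34,255,255)),('red',(0,150,90),(6,255,255)),('blue',(105,140,70),(125,255,255))):
    for n,d in (('S',S),('D',D)):
        b,_=blobs(d['frame'],lo,hi,6); print(k,n,[(c,st) for c,st in b if 90<c[1]<330])
save('cropS',S['frame'][95:265,270:490],3.5)
save('cropD',D['frame'][170:345,220:370],3.4)
E
```

```text
yel S [([339.0, 162.3], [338, 159, 3, 8, 23]), ([210.2, 257.4], [204, 249, 13, 18, 101]), ([141.5, 278.9], [136, 268, 12, 23, 141])]
yel D [([370.7, 144.2], [366, 141, 10, 8, 46]), ([356.0, 166.0], [349, 164, 14, 5, 63]), ([330.0, 197.7], [329, 195, 3, 7, 19])]
red S [([407.7, 115.8], [403, 112, 10, 10, 63])]
red D [([340.0, 302.9], [336, 296, 10, 15, 118])]
blue S [([425.4, 131.1], [421, 126, 9, 11, 72]), ([97.2, 258.5], [71, 238, 54, 42, 1192])]
blue D [([418.2, 118.0], [402, 115, 33, 7, 198]), ([407.4, 141.8], [394, 137, 28, 11, 264]), ([571.6, 146.9], [570, 141, 5, 14, 55]), ([306.7, 295.7], [302, 289, 10, 15, 114])]
```

View pics/cropD.png

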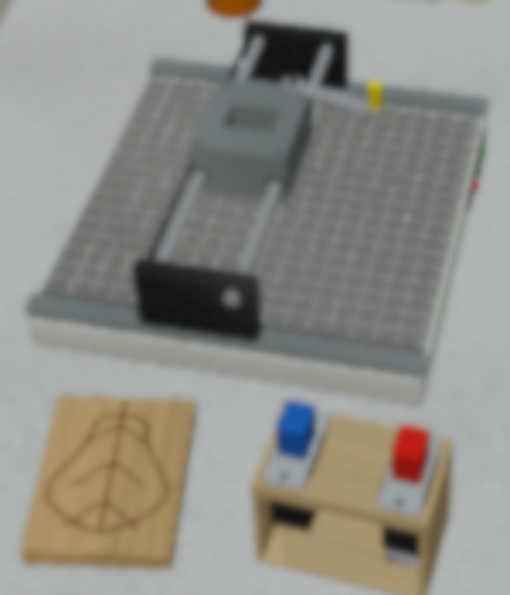

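Close crop of the side view: the red module is at crop (411,455), the blue one at (296,430), both flanges running toward the camera. The head pocket is at (250,118), and the open lever runs to its pin at (375,95).

```bash
python3 - <<'E'
from h import *
S=get('scene');D=get('side')
def t(n,a,b):
    x,e=tri([(S,a),(D,b)]);print(n,x.round(4),np.round(e,4))
t('pin',(339,162.3),(330,197.7));t('g1',(210.2,257.4),(356,166));t('g2',(141.5,278.9),(370.7,144.2))
t('red',(407.7,115.8),(340,302.9));t('blue',(425.4,131.1),(306.7,295.7))
g=lambda x,y:(220+x/3.4,170+y/3.4)
for n,p,z in(('pocket c',(250,118),.135),('bed FR',(428,355),.045),('bed corner +x+y',(50,300),.045),('far R',(487,105),.045)):print(n,onz(D,g(*p),z).round(3))
for n,px in(('g1',(356,166)),('g2',(370.7,144.2))):print(n,onz(D,px,.02).round(3))
for n,px in(('g1tip',(239,295)),('g2tip',(124,331))):print(n,onz(S,px,.002).round(3))
E
```

```text
pin [0.5074 0.0051 0.1657] [0.0001 0.0001]
g1 [ 0.447  -0.3955  0.0157] [0.0003 0.0003]
g2 [ 0.3957 -0.562   0.0169] [0.0003 0.0003]
red [0.4406 0.3805 0.1272] [0.001 0.001]
blue [0.53   0.3632 0.1214] [0.0005 0.0005]
pocket c [0.622 0.014 0.135]
bed FR [0.439 0.208 0.045]
bed corner +x+y [0.78  0.18  0.045]
far R [ 0.406 -0.142  0.045]
g1 [ 0.447 -0.39   0.02 ]
g2 [ 0.395 -0.557  0.02 ]
g1tip [ 0.587 -0.398  0.002]
g2tip [ 0.496 -0.653  0.002]
```

View pics/cropS.png

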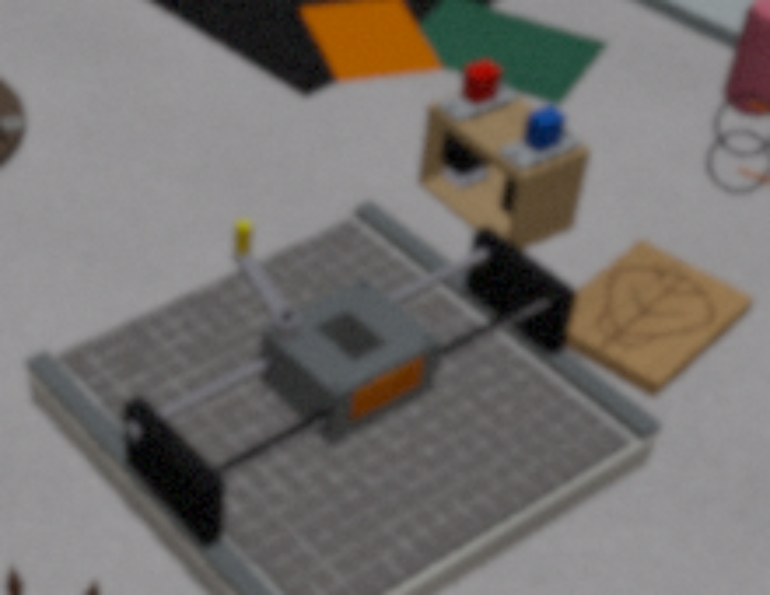

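Two gauge look-alikes: (210,257), at y=-0.39, and (142,278), at y=-0.56. The first is farther to the robot's left, so it's the one. The module choice is red (407,116), not blue (425,131). Next I move over the rack for a close wrist view.

```bash
cat > goto.py <<'E'
# usage: goto.py x y z [angle of tool y in world]; prints shift (tool axes, scaled), turn about tool z, tilt fix
import sys
from h import *
a=[float(v) for v in sys.argv[1:]]; s=arm.observe(); Rt=R.from_rotvec(s['ee_rot']); M=Rt.as_matrix()
print('pos',s['position'].round(4),'toolY',round(float(np.arctan2(M[1,1],M[0,1])),4),'shift',(M.T@(np.array(a[:3])-s['position'])/.4).round(4))
if len(a)>3:
    y=np.array([np.cos(a[3]),np.sin(a[3]),0]);z=np.array([0,0,-1.]);G=np.c_[np.cross(y,z),y,z]
    print('turn',((Rt.inv()*R.from_matrix(G)).as_rotvec()/np.radians(120)).round(4))
    print('shift after turn',(G.T@(np.array(a[:3])-s['position'])/.4).round(4))
E
python3 -m creep '[[-0.071,-0.032,-0.009,0,0,0],[-0.071,-0.032,-0.009,0,0,0],[-0.071,-0.032,-0.009,0,0,0],[-0.071,-0.032,-0.009,0,0,0],[-0.071,-0.032,-0.009,0,0,0],[-0.071,-0.032,-0.009,0,0,0],[-0.071,-0.032,-0.009,0,0,0],[-0.071,-0.032,-0.009,0,0,0],[-0.071,-0.032,-0.009,0,0,0],[-0.071,-0.032,-0.009,0,0,0],[-0.071,-0.032,-0.009,0,0,0],[-0.071,-0.032,-0.009,0,0,0]]'
python3 -m creep '[[0,0,0,0,0,0.056],[0,0,0,0,0,0.056],[0,0,0,0,0,0.056],[0,0,0,0,0,0.056],[0,0,0,0,0,0.056],[0,0,0,0,0,0.056],[0,0,0,0,0,0.056],[0,0,0,0,0,0.056],[0,0,0,0,0,0.056],[0,0,0,0,0,0.056],[0,0,0,0,0,0.056],[0,0,0,0,0,0.056],[0,0,0,0,0,0.056],[0,0,0,0,0,0]]' -0.3
python3 goto.py 0.44 0.38 0.27 -0.19
python3 - <<'E'
from h import *
W=get('wrist'); save('w1',W['frame']); print(W['c'])
E
```

```text
clock: 1.35
position: [0.4403, 0.3802, 0.2702]
ee_rot: [0.36, 3.121, 0.0]
force: [-0.0, -0.0, -0.3]
width: 1.001
gripper_force: 0.0
clock: 2.52
position: [0.4391, 0.3815, 0.2699]
ee_rot: [2.421, 2.002, 0.0]
force: [-0.0, -0.3, 0.6]
width: 0.654
gripper_force: 0.0
pos [0.4391 0.3815 0.2699] toolY -0.1892 shift [-0.0032  0.0028 -0.0002]
turn [0.     0.     0.0004]
shift after turn [-0.0032  0.0029 -0.0002]
[0.45202376 0.4472372  0.42695798]
```

View pics/w1.png

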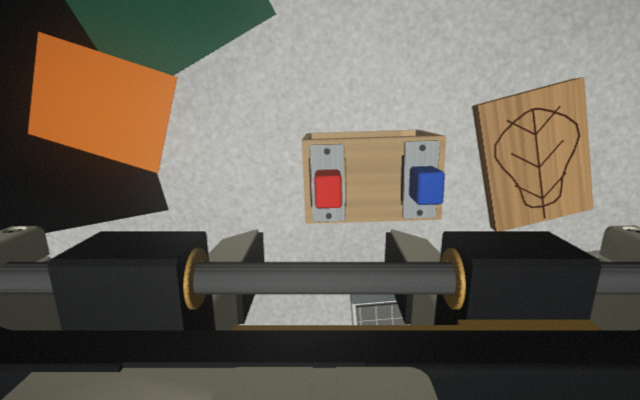

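Wrist view: red cap at (328,189), with flange screws at about (326,151) and (329,215). Blue cap at (427,186). I take a second wrist place for the height.

```bash
cat > meas1.py <<'E'
from h import *
import pickle,sys
W=get('wrist'); f=W['frame']; pickle.dump(W,open(sys.argv[1]+'.pkl','wb'))
b,l=blobs(f,(0,150,60),(8,255,255),200); b=[x for x in b if x[0][1]<230]; print('red',b)
(cx,cy),st=max(b,key=lambda x:x[1][4])
x0,y0=int(cx)-40,int(cy)-75; c=f[max(y0,0):y0+135,x0:x0+80]; y0=max(y0,0)
h=cv2.cvtColor(c,cv2.COLOR_RGB2HSV); m=((h[...,1]<40)&(h[...,2]>90)).astype('uint8')
n,L,S,C=cv2.connectedComponentsWithStats(m)
print([(C[i].round(1)+[x0,y0],S[i].tolist()) for i in range(1,n) if S[i,4]>100])
g=cv2.cvtColor(c,cv2.COLOR_RGB2GRAY); ns=((h[...,2]<75)).astype('uint8'); n,L,S,C=cv2.connectedComponentsWithStats(ns)
print('dark',[(C[i].round(1)+[x0,y0],S[i].tolist()) for i in range(1,n) if 8<S[i,4]<120])
save(sys.argv[1],c,4)
E
python3 meas1.py m1
python3 -m creep '[[0,-0.07,0,0,0,0],[0,-0.07,0,0,0,0],[0,0,0,0,0,0],[0,0,0,0,0,0]]'
python3 meas1.py m2
```

```text
red [([327.9, 190.2], [315, 171, 26, 37, 860])]
[(array([317. , 187.8]), [0, 0, 80, 135, 5065]), (array([326.9, 177.5]), [23, 29, 36, 78, 1453])]
dark []
clock: 2.95
position: [0.3827, 0.3924, 0.2701]
ee_rot: [-2.409, -2.015, -0.0]
force: [0.0, -0.2, 0.4]
width: 0.649
gripper_force: 0.0
red [([392.5, 190.3], [379, 171, 28, 38, 953])]
[(array([386.7, 183.6]), [0, 0, 80, 135, 3375]), (array([384.6, 178.7]), [18, 30, 35, 77, 1452])]
dark [(array([368.7, 184.3]), [16, 44, 2, 45, 62])]
```

```bash
python3 - <<'E'
from h import *
import pickle
Q=[]
for n,(cx,cy) in (('m1',(327.9,190.2)),('m2',(392.5,190.3))):
    W=pickle.load(open(n+'.pkl','rb'));f=W['frame'];x0,y0=int(cx)-40,int(cy)-75;c=f[y0:y0+135,x0:x0+80]
    h=cv2.cvtColor(c,cv2.COLOR_RGB2HSV);m=((h[...,1]<40)&(h[...,2]>90)).astype('uint8');k,L,S,C=cv2.connectedComponentsWithStats(m)
    i=[i for i in range(1,k) if 1300<S[i,4]<1600][0]
    p=np.argwhere(L==i)[:,::-1]
    # central axis and ends by hull rect
    r=cv2.minAreaRect(cv2.convexHull(p.astype(np.int32))); bx=cv2.boxPoints(r)
    bx=bx[np.argsort(bx[:,1])]; bx=np.r_[bx[:2][np.argsort(bx[:2,0])],bx[2:][np.argsort(bx[2:,0])]]+[x0,y0]
    print(n,r,bx.round(1).tolist()); Q.append((W,bx))
    P=np.array([onz(W,q,.101) for q in bx]); print('onz .101',P.mean(0).round(4),'sizes',np.linalg.norm(P[0]-P[1]),np.linalg.norm(P[0]-P[2]),'x-axis',np.arctan2(*((P[:2].mean(0)-P[2:].mean(0))[[1,0]])))
P=np.array([tri([(Q[0][0],Q[0][1][j]),(Q[1][0],Q[1][1][j])])[0] for j in range(4)]);print(P.round(4),P.mean(0).round(4))
E
```

```text
m1 ((40.41598129272461, 67.43942260742188), (76.20418548583984, 33.86852264404297), 87.91743469238281) [[309.1, 145.0], [343.0, 143.7], [311.9, 221.1], [345.7, 219.9]]
onz .101 [0.4416 0.3758 0.101 ] sizes 0.03178398679271553 0.07534801399998653 x-axis 1.4262842470554054
m2 ((35.0, 68.0), (76.0, 34.0), 90.0) [[370.0, 145.0], [404.0, 145.0], [370.0, 221.0], [404.0, 221.0]]
onz .101 [0.4417 0.3761 0.101 ] sizes 0.03193474561346713 0.07523058411148298 x-axis 1.4392575356846289
[[0.4311 0.4155 0.0981]
 [0.4628 0.4104 0.099 ]
 [0.4198 0.3423 0.1036]
 [0.4528 0.3372 0.1044]] [0.4416 0.3763 0.1013]
```

```bash
python3 goto.py 0.4416 0.376 0.1055 -0.155
```

```text
pos [0.384  0.3918 0.2702] toolY -0.1798 shift [-0.0134  0.1486  0.4118]
turn [ 0.0001 -0.0003 -0.0118]
shift after turn [-0.0168  0.1483  0.4118]
```

```bash
python3 -m creep '[[0,0,0,0,0,-0.0118],[-0.0084,0.0741,0.05,0,0,0],[-0.0084,0.0742,0.05,0,0,0],[0,0,0.07,0,0,0],[0,0,0.07,0,0,0],[0,0,0.06,0,0,0],[0,0,0.06,0,0,0],[0,0,0.03,0,0,0],[0,0,0.0218,0,0,0],[0,0,0,0,0,0],[0,0,0,0,0,0]]'
python3 goto.py 0.4416 0.376 0.1055 -0.155
```

```text
clock: 3.92
position: [0.4424, 0.3753, 0.1054]
ee_rot: [2.391, 2.038, 0.0]
force: [0.5, 0.7, 0.4]
width: 0.651
gripper_force: 0.0
pos [0.4424 0.3753 0.1054] toolY -0.159 shift [ 0.0015 -0.0023 -0.0003]
turn [ 0.0001  0.0001 -0.0019]
shift after turn [ 0.0015 -0.0023 -0.0003]
```

```bash
python3 -m creep '[[0,0,0,0,0,0],[0,0,0,0,0,0],[0,0,0,0,0,0],[0,0,0,0,0,0],[0,0,0,0,0,0],[0,0,0,0,0,0]]' 1 25
python3 -m creep '[[0,0,-0.01,0,0,0],[0,0,-0.03,0,0,0],[0,0,-0.06,0,0,0],[0,0,-0.06,0,0,0],[0,0,-0.06,0,0,0],[0,0,-0.06,0,0,0],[0,0,-0.06,0,0,0],[0,0,-0.06,0,0,0],[0,0,-0.04,0,0,0],[0,0,-0.02,0,0,0],[0,0,0,0,0,0]]'
python3 goto.py 0.615 0.014 0.29 -1.656
```

```text
clock: 4.42
position: [0.4417, 0.3757, 0.1055]
ee_rot: [-2.391, -2.038, -0.001]
force: [0.8, -0.2, -0.5]
width: 0.261
gripper_force: 1.1
clock: 5.33
position: [0.4423, 0.3758, 0.2913]
ee_rot: [-2.391, -2.037, -0.005]
force: [-0.4, 0.5, -4.9]
width: 0.263
gripper_force: 25.0
pos [0.4423 0.3758 0.2913] toolY -0.1593 shift [-0.8245  0.5698  0.0021]
turn [-3.000e-04 -1.600e-03  7.146e-01]
shift after turn [0.5072 0.8645 0.0033]
```

```bash
python3 -m creep '[[0,0,0,0,0,0.055],[0,0,0,0,0,0.055],[0,0,0,0,0,0.055],[0,0,0,0,0,0.055],[0,0,0,0,0,0.055],[0,0,0,0,0,0.055],[0,0,0,0,0,0.055],[0,0,0,0,0,0.055],[0,0,0,0,0,0.055],[0,0,0,0,0,0.055],[0,0,0,0,0,0.055],[0,0,0,0,0,0.055],[0,0,0,0,0,0.055]]'
python3 -m creep '[[0.0245,0.09,0,0,0,0],[0.0245,0.09,0,0,0,0],[0.0245,0.09,0,0,0,0],[0.0245,0.09,0,0,0,0],[0.0245,0.09,0,0,0,0],[0.0245,0.09,0,0,0,0],[0.0245,0.09,0,0,0,0],[0.0245,0.09,0,0,0,0],[0.0245,0.09,0,0,0,0],[0,0,0,0,0,0],[0,0,0,0,0,0],[0,0,0,0,0,0]]'
python3 - <<'E'
from h import *
import pickle
W=get('wrist'); save('h1',W['frame']); pickle.dump(W,open('h1.pkl','wb'))
E
python3 -m creep '[[0,0.07,0,0,0,0],[0,0.07,0,0,0,0],[0,0,0,0,0,0],[0,0,0,0,0,0],[0,0,0,0,0,0]]'
python3 - <<'E'
from h import *
import pickle
W=get('wrist'); pickle.dump(W,open('h2.pkl','wb')); print(W['c'])
E
python3 goto.py 0.622 0.014 0.29 -1.656
```

```text
clock: 6.42
position: [0.4409, 0.375, 0.2878]
ee_rot: [3.136, -0.144, -0.002]
force: [1.0, -0.2, -5.4]
width: 0.259
gripper_force: 25.0
clock: 7.42
position: [0.501, 0.0453, 0.2883]
ee_rot: [3.139, -0.136, -0.003]
force: [-0.2, 0.2, -5.2]
width: 0.258
gripper_force: 25.0
clock: 7.88
position: [0.4968, -0.0091, 0.2889]
ee_rot: [-3.138, 0.132, 0.001]
force: [0.3, -0.1, -5.4]
width: 0.257
gripper_force: 25.0
[ 0.56516447 -0.0163548   0.44585275]
pos [ 0.4969 -0.0088  0.2888] toolY -1.6541 shift [ 0.3069 -0.0829 -0.0031]
turn [-0.0002  0.0003  0.0009]
shift after turn [ 0.3067 -0.0835 -0.0029]
```

View pics/h1.png

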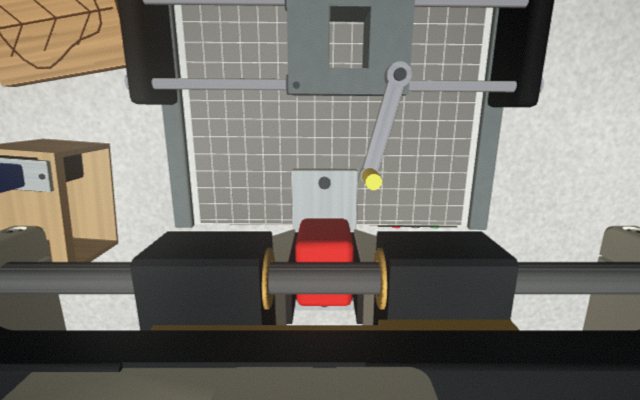

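Wrist view with the knife held: pocket mouth about (330–370, 5–68), lever hinge (399,74), pin top (373,181), held flange front edge at row 170. I extract edges from both views.

```bash
python3 - <<'E'
from h import *
import pickle
for n in('h1','h2'):
    W=pickle.load(open(n+'.pkl','rb'));f=W['frame'];g=cv2.cvtColor(f,cv2.COLOR_RGB2GRAY).astype(int)
    b,_=blobs(f,(22,140,80),(34,255,255),60);print(n,'yel',b)
    cx=350 if n=='h1' else 350-70
    P=proj(W,(0.622,0.014,.135)).round(0);print('expected pocket c',P); 
    c=int(P[0]);r=int(P[1])
    for rr in(20,35,50): print('row',rr,c-40,g[rr,c-40:c+40].tolist())
    for cc in(c-10,c,c+10): print('col',cc,g[0:100,cc].tolist())
E
```

```text
h1 yel [([371.2, 178.1], [363, 169, 18, 21, 188])]
expected pocket c [347.  38.]
row 20 307 [118, 119, 120, 117, 119, 117, 117, 120, 119, 120, 120, 120, 120, 118, 117, 117, 119, 117, 121, 119, 119, 114, 88, 67, 56, 59, 57, 58, 57, 54, 55, 57, 56, 56, 55, 53, 53, 57, 53, 51, 55, 55, 53, 51, 56, 54, 56, 51, 54, 54, 55, 54, 55, 55, 55, 52, 55, 60, 63, 68, 66, 64, 66, 93, 118, 119, 114, 116, 119, 120, 118, 120, 116, 117, 118, 119, 119, 118, 117, 116]
row 35 307 [117, 119, 118, 117, 119, 118, 120, 118, 118, 118, 119, 118, 119, 117, 117, 119, 120, 117, 122, 120, 119, 112, 114, 134, 137, 155, 169, 149, 133, 135, 132, 134, 135, 134, 133, 133, 133, 134, 133, 134, 134, 134, 132, 137, 166, 171, 134, 135, 135, 133, 134, 132, 132, 133, 134, 125, 96, 67, 64, 68, 66, 65, 80, 105, 116, 119, 118, 122, 119, 120, 117, 120, 117, 121, 123, 116, 117, 121, 119, 119]
row 50 307 [120, 118, 122, 120, 119, 119, 119, 120, 119, 122, 117, 123, 121, 120, 118, 119, 117, 119, 121, 120, 115, 110, 120, 135, 137, 167, 171, 136, 136, 136, 136, 133, 135, 134, 137, 136, 135, 136, 132, 135, 134, 136, 136, 140, 170, 172, 13
[... 3618 characters left out ...]
, 156, 157, 157, 157, 160, 182, 176, 157, 156, 159, 143, 122, 116, 115, 115, 119, 120, 120, 121, 121, 118, 117, 120, 122, 119, 120, 119, 118, 119, 119, 119, 120, 116, 115, 120, 120, 106, 74, 93, 134, 142, 139]
col 292 [116, 117, 115, 114, 118, 115, 114, 83, 59, 59, 55, 53, 57, 58, 56, 54, 51, 55, 56, 57, 53, 54, 89, 172, 162, 135, 133, 132, 131, 131, 131, 131, 134, 132, 128, 133, 131, 134, 133, 132, 132, 133, 133, 153, 173, 143, 134, 132, 134, 134, 134, 137, 134, 134, 136, 135, 135, 132, 134, 133, 136, 135, 137, 169, 162, 139, 135, 136, 131, 120, 116, 116, 115, 116, 115, 118, 117, 116, 116, 119, 116, 120, 121, 116, 118, 119, 113, 119, 118, 118, 117, 119, 118, 118, 103, 74, 91, 132, 138, 137]
```

```bash
python3 - <<'E'
from h import *
import pickle
A,B=[pickle.load(open(n+'.pkl','rb')) for n in('h1','h2')]
a=np.array([(329.5,5.6),(370.6,5.7),(368.1,67.7),(327.4,67.2)]);b=np.array([(263.6,6.7),(304.2,7),(303.9,68.4),(264.85,68.3)])
T=np.array([tri([(A,p),(B,q)])[0] for p,q in zip(a,b)]);print('tri',T.round(4).tolist(),T.mean(0).round(4))
for W,c in((A,a),(B,b)):
    P=np.array([onz(W,p,.135) for p in c]);x=(P[0]+P[1]-P[2]-P[3])/2;y=(P[0]+P[3]-P[1]-P[2])/2
    print(P.mean(0).round(4),'len',np.linalg.norm(x).round(4),np.linalg.norm(y).round(4),'yaw',np.arctan2(x[1],x[0]).round(4),(np.arctan2(y[1],y[0])-np.pi/2).round(4))
    f=W['frame'];g=cv2.cvtColor(f,cv2.COLOR_RGB2GRAY).astype(int)
    for r in(180,190,200,210):
        w=np.diff(g[r,275:380]);print(r,[(275.5+i,int(w[i])) for i in np.where(abs(w)>22)[0]])
    for c in(305,345):
        w=np.diff(g[155:235,c]);print('c',c,[(155.5+i,int(w[i])) for i in np.where(abs(w)>22)[0]])
    print('tool', 'flangeTop z if TCP-.0045')
print('pin h1',onz(A,(372.5,181),.178).round(4),'hinge',onz(A,(399,74),.15).round(4), 'TCP from cam',A['c'].round(4),A['Rwc'].round(3).tolist())
E
```

```text
tri [[0.648, 0.0264, 0.1317], [0.6446, -0.0069, 0.1335], [0.5973, -0.002, 0.1355], [0.6012, 0.032, 0.1279]] [0.6228 0.0124 0.1322]
[0.6223 0.0125 0.135 ] len 0.0471 0.0339 yaw -0.1092 -0.0942
180 [(np.float64(279.5), 39), (np.float64(281.5), -40), (np.float64(290.5), 31), (np.float64(291.5), 26), (np.float64(317.5), -32), (np.float64(318.5), -61), (np.float64(329.5), 60), (np.float64(330.5), 44), (np.float64(356.5), -34), (np.float64(357.5), -26), (np.float64(364.5), 42), (np.float64(365.5), 51)]
190 [(np.float64(279.5), 32), (np.float64(281.5), -39), (np.float64(291.5), 24), (np.float64(356.5), -28), (np.float64(363.5), 37), (np.float64(365.5), -42)]
200 [(np.float64(291.5), 26), (np.float64(292.5), 27), (np.float64(355.5), -28), (np.float64(356.5), -28)]
210 [(np.float64(280.5), 25), (np.float64(282.5), -25), (np.float64(291.5), 38), (np.float64(292.5), 25), (np.float64(355.5), -36), (np.float64(362.5), 37), (np.float64(364.5), -41)]
c 305 [(np.float64(169.5), 39), (np.float64(170.5), 41), (np.float64(217.5), -52), (np.float64(218.5), -59)]
c 345 [(np.float64(155.5), -23), (np.floa
[... 714 characters left out ...]
at64(367.5), 23), (np.float64(369.5), -28)]
210 [(np.float64(284.5), 25), (np.float64(286.5), -27), (np.float64(291.5), 30), (np.float64(292.5), 26), (np.float64(355.5), -31), (np.float64(356.5), -34)]
c 305 [(np.float64(167.5), -30), (np.float64(168.5), -31), (np.float64(169.5), 39), (np.float64(170.5), 35), (np.float64(217.5), -52), (np.float64(218.5), -60)]
c 345 [(np.float64(156.5), -24), (np.float64(169.5), 49), (np.float64(170.5), 41), (np.float64(218.5), -79), (np.float64(219.5), -55)]
tool flangeTop z if TCP-.0045
pin h1 [0.5089 0.0046 0.178 ] hinge [ 0.5889 -0.0248  0.15  ] TCP from cam [0.5695 0.038  0.4452] [[-0.087, -0.963, -0.256], [-0.996, 0.085, 0.022], [0.001, 0.257, -0.966]]
```

```bash
python3 - <<'E'
from h import *
import pickle
A=pickle.load(open('h1.pkl','rb'))
s=arm.observe()
# TCP at time of h1 from camera via mount
M=np.array(A['mount']);W=np.eye(4);W[:3,:3]=A['Rwc'];W[:3,3]=A['c'];T=W@np.linalg.inv(M);print('tcp',T[:3,3].round(4))
z=T[2,3]-.0045
Ti=np.linalg.inv(T)
for p in((291.1,180),(357,180),(292.2,210),(355.8,210),(324.1,170.2)):
    print(p,(Ti@np.r_[onz(A,p,z),1])[:3].round(4))
E
python3 goto.py 0.6223 0.0123 0.289 -1.6705
```

```text
tcp [0.501  0.0453 0.2883]
(291.1, 180) [ 0.0346 -0.0142  0.0044]
(357, 180) [0.0346 0.0172 0.0044]
(292.2, 210) [ 0.0197 -0.0141  0.0045]
(355.8, 210) [0.0196 0.017  0.0045]
(324.1, 170.2) [0.0394 0.0015 0.0044]
pos [ 0.4969 -0.0088  0.2888] toolY -1.6541 shift [ 0.308  -0.0787 -0.0006]
turn [-0.0002  0.0003  0.0078]
shift after turn [ 0.3067 -0.0838 -0.0004]
```

```bash
python3 -m creep '[[0,0,0,0,0,0.0078],[0.075,-0.022,0,0,0,0],[0.075,-0.022,0,0,0,0],[0.075,-0.022,0,0,0,0],[0.075,-0.022,0,0,0,0],[0,0,0,0,0,0],[0,0,0,0,0,0],[0,0,0,0,0,0]]'
python3 goto.py 0.6211 0.0139 0.24 -1.6705
```

```text
clock: 8.6
position: [0.6196, 0.0127, 0.2884]
ee_rot: [3.137, -0.16, -0.002]
force: [-0.3, -0.9, -4.6]
width: 0.26
gripper_force: 25.0
pos [0.6196 0.0127 0.2884] toolY -1.6726 shift [ 0.0036 -0.0034  0.1211]
turn [ 0.0005  0.0007 -0.001 ]
shift after turn [ 0.0034 -0.0033  0.1211]
```

```bash
python3 -m creep '[[0.0035,-0.0034,0.03,0,0,0],[0,0,0.03,0,0,0],[0,0,0.03,0,0,0],[0,0,0.025,0,0,0],[0,0,0.006,0,0,0],[0,0,0,0,0,0],[0,0,0,0,0,0],[0,0,0,0,0,0],[0,0,0,0,0,0]]'
python3 goto.py 0.6211 0.0139 0.22 -1.6705
python3 - <<'E'
from h import *
for n in('scene','side'):
    d=get(n);c=proj(d,(.622,.013,.16)).astype(int);save('k'+n,d['frame'][c[1]-40:c[1]+40,c[0]-50:c[0]+50],5)
a=cv2.imread('pics/kscene.png');b=cv2.imread('pics/kside.png');cv2.imwrite('pics/k.png',cv2.resize(np.hstack([a,b]),(800,320)))
E
```

```text
clock: 9.35
position: [0.6218, 0.0133, 0.2414]
ee_rot: [-3.137, 0.16, -0.002]
force: [0.0, -1.1, -4.2]
width: 0.261
gripper_force: 25.0
pos [0.6218 0.0133 0.2414] toolY -1.673 shift [-0.0021 -0.0014  0.0536]
turn [-0.0001 -0.0005 -0.0012]
shift after turn [-0.002  -0.0014  0.0536]
```

View pics/k.png

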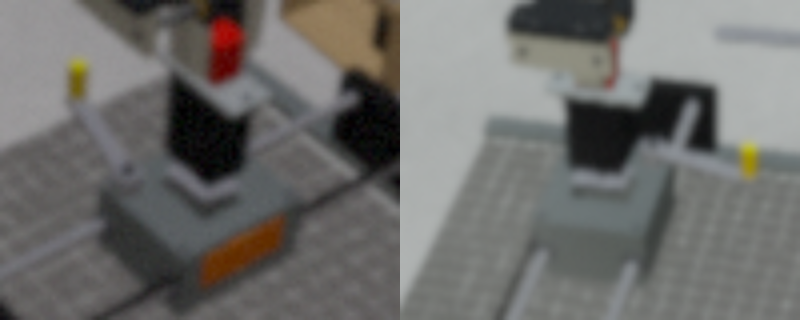

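Both views show the module upright with its foot just over the pocket, at (205,180) left and (600,180) right. Now I lower it gently and watch the force.

```bash
python3 -m creep '[[-0.001,-0.001,0.012,0,0,0],[0,0,0.012,0,0,0],[0,0,0.012,0,0,0],[0,0,0.01,0,0,0],[0,0,0.01,0,0,0],[0,0,0,0,0,0],[0,0,0,0,0,0]]'
python3 goto.py 0.6211 0.0139 0.2 -1.6705
python3 -m creep '[[0,0,0.008,0,0,0],[0,0,0.008,0,0,0],[0,0,0.006,0,0,0],[0,0,0,0,0,0],[0,0,0,0,0,0]]'
python3 goto.py 0.6211 0.0139 0.2 -1.6705
```

```text
clock: 10.03
position: [0.621, 0.0138, 0.2181]
ee_rot: [3.137, -0.16, -0.001]
force: [0.0, 0.2, -4.9]
width: 0.261
gripper_force: 25.0
pos [0.621  0.0138 0.2181] toolY -1.673 shift [ 0.0003 -0.0002  0.0452]
turn [ 0.0001  0.0003 -0.0012]
shift after turn [ 0.0003 -0.0002  0.0452]
clock: 10.45
position: [0.621, 0.0139, 0.2094]
ee_rot: [3.137, -0.16, -0.001]
force: [-0.8, -1.1, -3.7]
width: 0.26
gripper_force: 25.0
pos [0.621  0.0139 0.2094] toolY -1.6729 shift [ 0.0002 -0.0001  0.0236]
turn [ 0.      0.0002 -0.0011]
shift after turn [ 0.0002 -0.0001  0.0236]
```

```bash
python3 -m creep '[[0,0,0.012,0,0,0],[0,0,0.012,0,0,0],[0,0,0.012,0,0,0],[0,0,0,0,0,0]]'
python3 -m creep '[[0,0,0.02,0,0,0],[0,0,0.02,0,0,0],[0,0,0.02,0,0,0],[0,0,0.02,0,0,0],[0,0,0.015,0,0,0],[0,0,0.01,0,0,0],[0,0,0,0,0,0],[0,0,0,0,0,0]]'
python3 goto.py 0.6211 0.0139 0.1455 -1.6705
```

```text
clock: 10.78
position: [0.6205, 0.0141, 0.1939]
ee_rot: [3.137, -0.16, -0.003]
force: [-0.1, -0.3, -4.5]
width: 0.261
gripper_force: 25.0
clock: 11.45
position: [0.6212, 0.0138, 0.1531]
ee_rot: [3.137, -0.161, -0.0]
force: [1.2, 0.4, -5.4]
width: 0.26
gripper_force: 25.0
pos [0.6212 0.0138 0.1531] toolY -1.673 shift [-0.0002 -0.0003  0.019 ]
turn [ 0.      0.0001 -0.0012]
shift after turn [-0.0002 -0.0003  0.019 ]
```

```bash
python3 -m creep '[[0,0,0.006,0,0,0],[0,0,0.006,0,0,0],[0,0,0.004,0,0,0],[0,0,0,0,0,0],[0,0,0,0,0,0]]'
python3 -m creep '[[0,0,0.002,0,0,0],[0,0,0.002,0,0,0],[0,0,0.002,0,0,0],[0,0,0,0,0,0],[0,0,0,0,0,0]]'
```

```text
clock: 11.87
position: [0.6211, 0.0139, 0.1468]
ee_rot: [-3.137, 0.16, 0.0]
force: [-0.6, 0.1, -5.0]
width: 0.258
gripper_force: 25.0
clock: 12.28
position: [0.6215, 0.0138, 0.1459]
ee_rot: [-3.137, 0.16, -0.002]
force: [-3.5, 1.2, 9.8]
width: 0.264
gripper_force: 25.0
```

```bash
python3 -m creep '[[0,0,-0.002,0,0,0],[0,0,0,0,0,0],[0,0,0,0,0,0],[0,0,0,0,0,0],[0,0,0,0,0,0]]' -0.3
python3 -m creep '[[0,0,-0.02,0,0,0],[0,0,-0.05,0,0,0],[0,0,-0.07,0,0,0],[0,0,-0.07,0,0,0],[0,0,-0.07,0,0,0],[0,0,-0.05,0,0,0],[0,0,0,0,0,0]]'
python3 -m creep '[[-0.08,0,0,0,0,0],[-0.08,0,0,0,0,0],[-0.08,0,0,0,0,0],[0,0,0,0,0,0],[0,0,0,0,0,0],[0,0,0,0,0,0]]'
python3 - <<'E'
from h import *
import pickle
W=get('wrist');pickle.dump(W,open('s1.pkl','wb'));save('s1',W['frame'])
b,_=blobs(W['frame'],(22,140,80),(34,255,255),60);print(b)
E
python3 goto.py 0.509 0.0046 0.17 -1.6705
```

```text
clock: 12.7
position: [0.6212, 0.0138, 0.1452]
ee_rot: [3.137, -0.16, 0.0]
force: [-0.1, -0.1, 0.3]
width: 0.571
gripper_force: 0.0
clock: 13.28
position: [0.6232, 0.0129, 0.2823]
ee_rot: [-3.137, 0.161, -0.011]
force: [0.7, -0.0, -0.3]
width: 0.644
gripper_force: 0.0
clock: 13.78
position: [0.526, 0.024, 0.2776]
ee_rot: [-3.137, 0.159, -0.001]
force: [0.4, 0.3, 0.1]
width: 0.648
gripper_force: 0.0
[([348.4, 212.7], [341, 203, 17, 22, 201])]
pos [0.5264 0.0237 0.2775] toolY -1.6726 shift [-0.0388  0.0521  0.2688]
turn [-0.     -0.0005 -0.001 ]
shift after turn [-0.0386  0.052   0.2688]
```

View pics/s1.png

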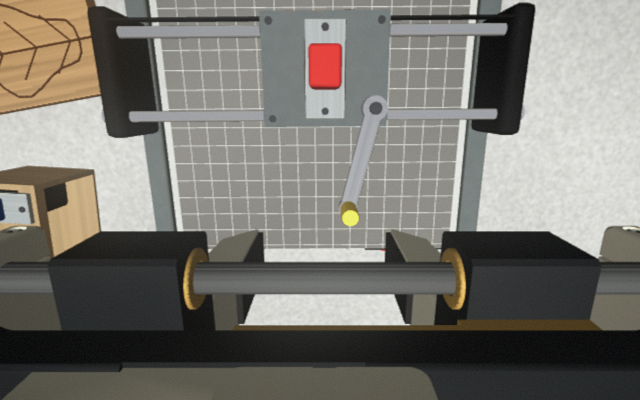

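Seated and released: flange flush at (325,68), lever hinge (375,107), pin top (350,218). Next I triangulate the pin.

```bash
python3 - <<'E'
from h import *
import pickle
A,B=[pickle.load(open(n+'.pkl','rb')) for n in('h1','s1')]
print(tri([(A,(373.5,181.5)),(B,(350.2,217.5))]), onz(B,(350.2,217.5),.178).round(4))
E
python3 goto.py 0.508 0.006 0.1545 -1.6705
```

```text
(array([0.50806521, 0.00366781, 0.17630535]), [np.float64(8.130217865317399e-05), np.float64(8.13021786532701e-05)]) [0.5087 0.0038 0.178 ]
pos [0.5264 0.0237 0.2775] toolY -1.6726 shift [-0.0417  0.0488  0.3075]
turn [-0.     -0.0005 -0.001 ]
shift after turn [-0.0414  0.0487  0.3076]
```

```bash
python3 -m creep '[[-0.022,0.0252,0.03,0,0,0],[-0.022,0.0252,0.06,0,0,0],[0,0,0.06,0,0,0],[0,0,0.06,0,0,0],[0,0,0.06,0,0,0],[0,0,0.03,0,0,0],[0,0,0.007,0,0,0],[0,0,0,0,0,0],[0,0,0,0,0,0]]'
python3 -m creep '[[0,0,0,0,0,0],[0,0,0,0,0,0],[0,0,0,0,0,0],[0,0,0,0,0,0],[0,0,0,0,0,0],[0,0,0,0,0,0],[0,0,0,0,0,0]]' 1 10
python3 goto.py 0.507 0.0053 0.1545 -1.6705
```

```text
clock: 14.58
position: [0.507, 0.0048, 0.155]
ee_rot: [3.137, -0.161, 0.001]
force: [0.7, -0.5, -0.3]
width: 0.649
gripper_force: 0.0
clock: 15.17
position: [0.5061, 0.0054, 0.1545]
ee_rot: [-3.137, 0.16, -0.0]
force: [0.3, 0.1, -0.0]
width: 0.194
gripper_force: 0.0
pos [0.5061 0.0054 0.1545] toolY -1.6728 shift [ 0.0023  0.0001 -0.    ]
turn [-0.0001 -0.0001 -0.0011]
shift after turn [ 0.0023  0.0001 -0.    ]
```

```bash
python3 -m creep '[[0,0,0,0,0,0],[0,0,0,0,0,0],[0,0,0,0,0,0]]'
python3 -m creep '[[0.0084,-0.0221,0,0,0,0],[0.0084,-0.0222,0,0,0,0],[0.0115,-0.0181,0,0,0,0],[0.0115,-0.0182,0,0,0,0],[0.015,-0.0154,0,0,0,0],[0.015,-0.0154,0,0,0,0],[0.0177,-0.0121,0,0,0,0],[0.0178,-0.0122,0,0,0,0],[0.0197,-0.0084,0,0,0,0],[0.0198,-0.0084,0,0,0,0],[0.021,-0.0042,0,0,0,0],[0.021,-0.0043,0,0,0,0],[0.012,-0.0005,0,0,0,0],[0.0095,-0.0005,0,0,0,0],[0,0,0,0,0,0],[0,0,0,0,0,0],[0,0,0,0,0,0]]'
python3 goto.py 0.597 0.0633 0.1545 -1.6705
```

```text
clock: 15.42
position: [0.5061, 0.0054, 0.1544]
ee_rot: [-3.137, 0.16, -0.0]
force: [-2.1, 0.3, 1.2]
width: 0.15
gripper_force: 10.0
clock: 16.83
position: [0.5959, 0.0622, 0.1544]
ee_rot: [-3.137, 0.159, -0.001]
force: [0.6, 5.6, -2.1]
width: 0.147
gripper_force: 10.0
pos [0.5959 0.0622 0.1544] toolY -1.6722 shift [ 0.0024 -0.0031 -0.0003]
turn [-0.0005 -0.0003 -0.0008]
shift after turn [ 0.0024 -0.0031 -0.0003]
```

```bash
python3 -m creep '[[0.005,0,0,0,0,0],[0,0,0,0,0,0],[0,0,0,0,0,0]]'
python3 -m creep '[[-0.003,0,0,0,0,0],[0,0,0,0,0,0],[0,0,0,0,0,0],[0,0,0,0,0,0]]' -0.3
python3 -m creep '[[0,0,-0.04,0,0,0],[0,0,-0.07,0,0,0],[-0.06,0,-0.07,0,0,0],[-0.07,0.03,-0.07,0,0,0],[-0.07,0.06,-0.05,0,0,0],[0,0.07,0,0,0,0],[0,0,0,0,0,0],[0,0,0,0,0,0]]'
python3 - <<'E'
from h import *
import pickle
W=get('wrist');pickle.dump(W,open('s2.pkl','wb'))
b,_=blobs(W['frame'],(22,140,80),(34,255,255),60);print(b)
for c,_ in b[:2]:print(onz(W,c,.167).round(4))
save('s2',W['frame'],0.8)
E
python3 goto.py 0.42 -0.39 0.27 -1.6
```

```text
clock: 17.08
position: [0.5977, 0.0621, 0.1544]
ee_rot: [-3.136, 0.159, -0.0]
force: [-0.8, 4.9, -1.7]
width: 0.149
gripper_force: 10.0
clock: 17.42
position: [0.5965, 0.0605, 0.1546]
ee_rot: [3.137, -0.161, 0.001]
force: [-0.5, 0.1, -0.1]
width: 0.386
gripper_force: 0.0
clock: 18.08
position: [0.5103, 0.0044, 0.2751]
ee_rot: [-3.136, 0.165, -0.003]
force: [0.6, 0.5, -0.5]
width: 0.653
gripper_force: 0.0
[([231.5, 92.3], [223, 83, 18, 19, 280]), ([637.5, 189.9], [634, 170, 6, 33, 107])]
[0.5958 0.0624 0.167 ]
[ 0.4892 -0.2435  0.167 ]
pos [0.5106 0.0057 0.2745] toolY -1.6741 shift [-0.1232  1.0072  0.0102]
turn [-0.0005 -0.0004 -0.0354]
shift after turn [-0.1974  0.9954  0.0113]
```

View pics/s2.png

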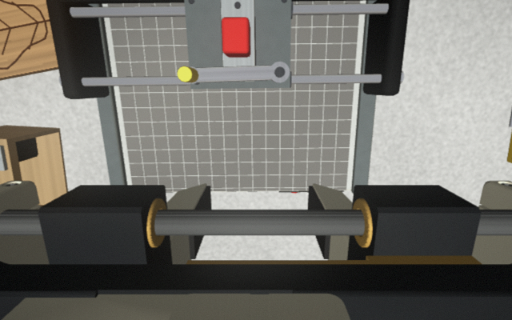

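Lever shut: pin (185,74) and hinge (280,73) are parallel to the head's front edge, red module flush. On to the gauge.

```bash
python3 -m creep '[[-0.0156,0.092,0,0,0,0],[-0.0156,0.092,0,0,0,0],[-0.0156,0.092,0,0,0,0],[-0.0156,0.092,0,0,0,0],[-0.0156,0.092,0,0,0,0],[-0.0156,0.092,0,0,0,0],[-0.0156,0.092,0,0,0,0],[-0.0156,0.092,0,0,0,0],[-0.0156,0.092,0,0,0,0],[-0.0156,0.092,0,0,0,0],[-0.0156,0.092,0,0,0,0],[0,0,0,0,0,0],[0,0,0,0,0,0],[0,0,0,0,0,0]]'
cat > mg.py <<'E'
from h import *
import pickle,sys
W=get('wrist');f=W['frame'];pickle.dump(W,open(sys.argv[1]+'.pkl','wb'));save(sys.argv[1],f,0.8)
b,l=blobs(f,(20,120,80),(36,255,255),100)
for c,st in b:
    i=l[int(c[1]),int(c[0])];r=cv2.minAreaRect(np.argwhere(l==i)[:,::-1].astype(np.int32)) if i else None;print(c,st,r,onz(W,c,.022).round(4))
E
python3 mg.py g1; python3 goto.py 0.447 -0.392 0.27 -1.5708
```

```text
clock: 19.3
position: [0.4014, -0.3893, 0.2733]
ee_rot: [-3.137, 0.16, 0.002]
force: [0.3, 0.8, -0.4]
width: 0.651
gripper_force: 0.0
[325.2, 125.3] [319, 100, 13, 52, 557] ((325.2051696777344, 125.48793029785156), (51.49921417236328, 10.804851531982422), 86.633544921875) [ 0.448  -0.3969  0.022 ]
[466.6, 154.7] [444, 134, 45, 45, 814] ((466.3172912597656, 154.6970672607422), (16.290796279907227, 52.92271041870117), 40.46222686767578) [ 0.3968 -0.56    0.022 ]
pos [ 0.402  -0.3885  0.2735] toolY -1.671 shift [ 0.1128 -0.0025  0.0086]
turn [-0.0005  0.0005 -0.0479]
shift after turn [0.1125 0.0088 0.0087]
```

View pics/g1.png

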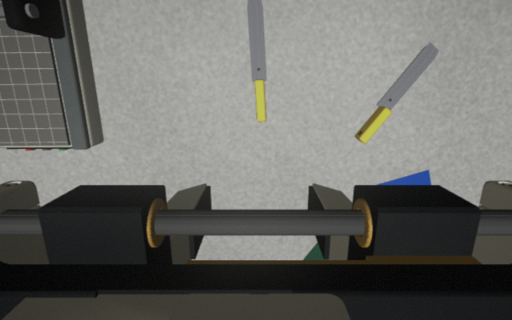

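Wrist view: the chosen gauge has its handle at (260,100), blade pointing up to (256,0); the look-alike is on the right at (373,125). Now a second view for height and direction.

```bash
python3 -m creep '[[0,0.05,0,0,0,0],[-0.05,0.05,0,0,0,0],[0,0,0,0,0,0],[0,0,0,0,0,0],[0,0,0,0,0,0]]'
python3 mg.py g2; python3 - <<'E'
from h import *
import pickle
E=[]
for n in('g1','g2'):
    W=pickle.load(open(n+'.pkl','rb'));f=W['frame'];b,l=blobs(f,(20,120,80),(36,255,255),100)
    c=min(b,key=lambda b:abs(onz(W,b[0],.02)[1]+.395))[0];m=l==l[int(c[1]),int(c[0])]
    p=np.argwhere(m)[:,::-1];vx,vy,x0,y0=cv2.fitLine(p.astype(np.float32),cv2.DIST_L2,0,.01,.01).ravel()
    t=(p-[x0,y0])@[vx,vy];e=[np.array([x0,y0])+[vx*q,vy*q] for q in(t.min()-.5,t.max()+.5)]
    e.sort(key=lambda q:q[1]);E.append((W,e))
    # blade midline: gray rows above
    g=cv2.cvtColor(f,cv2.COLOR_RGB2HSV);pts=[]
    G=cv2.cvtColor(f,cv2.COLOR_RGB2GRAY).astype(int)
    for r in range(int(e[0][1])-70,int(e[0][1])-25,4):
        if r<0: continue
        c0=int(e[0][0]-(e[0][1]-r)*vx/vy);row=G[r,c0-25:c0+25];w=np.where(row<135)[0]
        if len(w)>8:pts.append((c0-25+(w.min()+w.max())/2,r,w.max()-w.min()+1))
    pts=np.array(pts);print(n,pts[[0,-1]].round(1).tolist())
    q=[onz(W,u[:2],.0035) for u in pts];print('blade',q[0].round(4),q[-1].round(4),'yaw',np.arctan2(q[0][1]-q[-1][1],q[0][0]-q[-1][0]).round(4))
    h=[onz(W,u,.026) for u in e];print('handle ends z.026',h[0].round(4),h[1].round(4),'yaw',np.arctan2(*(h[0]-h[1])[[1,0]]).round(4))
for j in(0,1):print(tri([(W,e[j]) for W,e in E]))
E
python3 goto.py 0.447 -0.392 0.27 -1.5708
```

```text
clock: 19.77
position: [0.3784, -0.426, 0.274]
ee_rot: [-3.137, 0.157, -0.001]
force: [1.3, -0.2, -0.2]
width: 0.651
gripper_force: 0.0
[291.9, 108.4] [285, 82, 15, 54, 609] ((291.9620666503906, 108.54483032226562), (53.06606674194336, 11.792459487915039), 85.2363510131836) [ 0.4481 -0.3973  0.022 ]
[436.0, 139.2] [415, 118, 43, 46, 750] ((435.70733642578125, 139.36581420898438), (14.992681503295898, 53.099082946777344), 38.65980911254883) [ 0.3964 -0.5611  0.022 ]
g1 [[319.5, 29.0, 18.0], [322.5, 73.0, 18.0]]
blade [ 0.5539 -0.4013  0.0035] [ 0.5068 -0.3998  0.0035] yaw -0.0319
handle ends z.026 [ 0.4769 -0.3981  0.026 ] [ 0.4179 -0.3955  0.026 ] yaw -0.043
g2 [[285.5, 11.0, 20.0], [289.0, 55.0, 19.0]]
blade [ 0.5538 -0.4016  0.0035] [ 0.5078 -0.3997  0.0035] yaw -0.0412
handle ends z.026 [ 0.477  -0.3989  0.026 ] [ 0.4176 -0.3964  0.026 ] yaw -0.0418
(array([ 0.47723582, -0.39822227,  0.02039485]), [np.float64(0.000249659941462421), np.float64(0.0002496599414623669)])
(array([ 0.41698427, -0.39556868,  0.01823081]), [np.float64(0.00012575582904915562), np.float64(0.00012575582904914508)])
pos [ 0.3786 -0.4259  0.274 ] toolY -1.6699 shift [ 0.1619 -0.1012  0.0101]
turn [-0.0005 -0.0001 -0.0473]
shift after turn [ 0.1711 -0.0847  0.01  ]
```

```bash
python3 -m creep '[[0,0,0,0,0,-0.028],[0.083,-0.04,0.04,0,0,0],[0.083,-0.04,0.06,0,0,0],[0,0,0.08,0,0,0],[0,0,0.08,0,0,0],[0,0,0.08,0,0,0],[0,0,0.08,0,0,0],[0,0,0,0,0,0],[0,0,0,0,0,0]]'
python3 goto.py 0.446 -0.3957 0.003 -1.6108
```

```text
clock: 20.57
position: [0.4431, -0.3975, 0.1068]
ee_rot: [-3.139, 0.066, 0.004]
force: [-0.0, -0.1, 1.1]
width: 0.65
gripper_force: 0.0
pos [ 0.4431 -0.3975  0.1068] toolY -1.6126 shift [ 0.0077 -0.0044  0.2594]
turn [-0.0009  0.0012 -0.0009]
shift after turn [ 0.007  -0.0049  0.2594]
```

```bash
python3 -m creep '[[0.007,-0.0046,0.05,0,0,0],[0,0,0.06,0,0,0],[0,0,0.06,0,0,0],[0,0,0.05,0,0,0],[0,0,0.025,0,0,0],[0,0,0.0125,0,0,0],[0,0,0,0,0,0],[0,0,0,0,0,0]]'
python3 -m creep '[[0,0,0,0,0,0],[0,0,0,0,0,0],[0,0,0,0,0,0],[0,0,0,0,0,0],[0,0,0,0,0,0],[0,0,0,0,0,0],[0,0,0,0,0,0],[0,0,0,0,0,0],[0,0,0,0,0,0],[0,0,0,0,0,0]]' 1 20
python3 goto.py 0.446 -0.3957 0.003 -1.6108
```

```text
clock: 21.23
position: [0.4467, -0.3983, 0.0061]
ee_rot: [3.14, -0.068, 0.003]
force: [-0.5, -0.8, 0.5]
width: 0.65
gripper_force: 0.0
clock: 22.07
position: [0.4458, -0.3973, 0.0045]
ee_rot: [-3.14, 0.068, 0.0]
force: [0.9, 1.9, 2.0]
width: 0.15
gripper_force: 19.9
pos [ 0.4458 -0.3973  0.0045] toolY -1.6142 shift [ 0.0004 -0.004   0.0038]
turn [-0.0002  0.     -0.0016]
shift after turn [ 0.0004 -0.004   0.0038]
```

```bash
python3 -m creep '[[0,0,-0.01,0,0,0],[0,0,-0.03,0,0,0],[0,0,-0.06,0,0,0],[0,0,-0.08,0,0,0],[0,0,-0.08,0,0,0],[0,0,-0.08,0,0,0],[0,0,-0.06,0,0,0],[0,0,0,0,0,0.027],[0,0,0,0,0,0]]'
python3 goto.py 0.4122 0.0349 0.165 -1.6705
```

```text
clock: 22.82
position: [0.4463, -0.3984, 0.1669]
ee_rot: [3.136, -0.161, 0.005]
force: [0.2, 0.6, -2.0]
width: 0.151
gripper_force: 19.9
pos [ 0.4463 -0.3984  0.1669] toolY -1.6736 shift [-0.1958 -1.0687  0.0025]
turn [ 0.0008 -0.0015 -0.0015]
shift after turn [-0.1925 -1.0693  0.0048]
```

```bash
python3 -m creep '[[-0.016,-0.089,0,0,0,0],[-0.016,-0.089,0,0,0,0],[-0.016,-0.089,0,0,0,0],[-0.016,-0.089,0,0,0,0],[-0.016,-0.089,0,0,0,0],[-0.016,-0.089,0,0,0,0],[-0.016,-0.089,0,0,0,0],[-0.016,-0.089,0,0,0,0],[-0.016,-0.089,0,0,0,0],[-0.016,-0.089,0,0,0,0],[-0.016,-0.089,0,0,0,0],[-0.016,-0.089,0,0,0,0],[0,0,0,0,0,0],[0,0,0,0,0,0],[0,0,0,0,0,0]]'
python3 mg.py g3
python3 - <<'E'
from h import *
import pickle
W=pickle.load(open('g3.pkl','rb'));s=arm.observe()
for n in('scene','side'):
    d=get(n);p=proj(d,s['position']+np.array([.08,0,0])).astype(int);save('q'+n,d['frame'][p[1]-40:p[1]+40,p[0]-50:p[0]+50],5)
a=cv2.imread('pics/qscene.png');b=cv2.imread('pics/qside.png');c=cv2.resize(np.hstack([a,b]),(640,256));w=cv2.resize(cv2.imread('pics/g3.png'),(512,320))
o=np.zeros((580,640,3),'uint8');o[:256]=c;o[256:576,:512]=w;cv2.imwrite('pics/q.png',o)
E
python3 goto.py 0.4122 0.0349 0.06 -1.6705
```

```text
clock: 24.07
position: [0.4116, 0.0349, 0.1644]
ee_rot: [3.137, -0.155, -0.001]
force: [-0.0, -0.8, -1.7]
width: 0.149
gripper_force: 20.0
[323.8, 226.1] [308, 188, 33, 75, 2338] ((324.0, 225.0), (74.0, 32.0), 90.0) [0.374  0.0373 0.022 ]
[361.3, 279.8] [356, 249, 10, 61, 275] None [0.3163 0.0069 0.022 ]
[286.1, 281.7] [283, 251, 7, 58, 183] ((285.6462707519531, 279.5428161621094), (57.02693176269531, 5.744504928588867), 88.9583740234375) [0.3215 0.0789 0.022 ]
[324.1, 308.0] [309, 294, 31, 30, 871] ((324.0, 308.5), (29.0, 30.0), 90.0) [0.2895 0.0454 0.022 ]
pos [0.4119 0.0337 0.1645] toolY -1.6733 shift [ 0.0004 -0.003   0.2613]
turn [ 0.0001  0.     -0.0013]
shift after turn [ 0.0004 -0.0029  0.2613]
```

View pics/q.png

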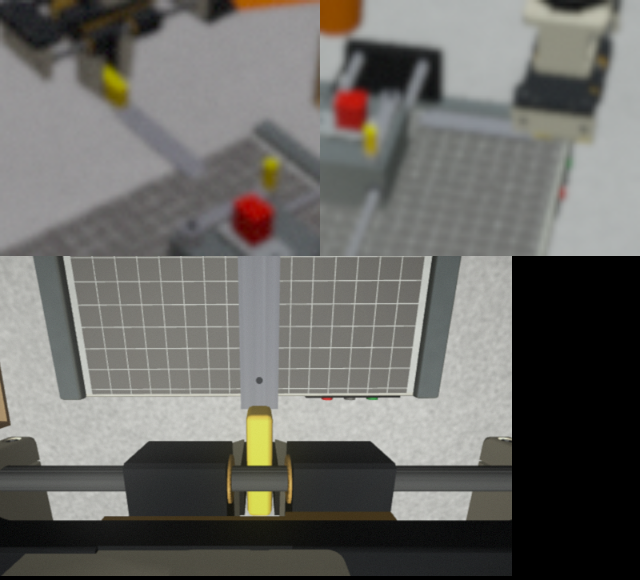

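The gauge is held straight, blade running up the middle of the bed with its tip short of the head. Lowering onto the bed.

```bash
python3 -m creep '[[0,-0.002,0.06,0,0,0],[0,0,0.07,0,0,0],[0,0,0.07,0,0,0],[0,0,0.05,0,0,0],[0,0,0.022,0,0,0],[0,0,0,0,0,0],[0,0,0,0,0,0],[0,0,0,0,0,0]]'
python3 goto.py 0.4122 0.0349 0.0495 -1.6705
```

```text
clock: 24.88
position: [0.4127, 0.0353, 0.0564]
ee_rot: [-3.137, 0.159, -0.001]
force: [1.0, -0.1, -1.0]
width: 0.146
gripper_force: 20.0
pos [0.4127 0.0353 0.0564] toolY -1.6723 shift [-0.0011  0.001   0.0172]
turn [-0.0001 -0.0004 -0.0009]
shift after turn [-0.0011  0.001   0.0172]
```

```bash
python3 -m creep '[[0,0,0.004,0,0,0],[0,0,0.004,0,0,0],[0,0,0.003,0,0,0],[0,0,0,0,0,0],[0,0,0,0,0,0]]'
python3 goto.py 0.4122 0.0349 0.0495 -1.6705
```

```text
clock: 25.3
position: [0.4121, 0.0362, 0.0514]
ee_rot: [-3.137, 0.157, -0.0]
force: [0.4, 0.0, -1.1]
width: 0.147
gripper_force: 20.0
pos [0.4121 0.0362 0.0514] toolY -1.6705 shift [0.0005 0.0031 0.0049]
turn [-0.0001 -0.0001 -0.    ]
shift after turn [0.0005 0.0031 0.0049]
```

```bash
python3 -m creep '[[0,0.001,0.002,0,0,0],[0,0.001,0.002,0,0,0],[0,0,0.002,0,0,0],[0,0,0,0,0,0],[0,0,0,0,0,0]]'
python3 goto.py 0.4122 0.0349 0.0495 -1.6705
```

```text
clock: 25.72
position: [0.412, 0.0353, 0.0491]
ee_rot: [-3.137, 0.157, 0.0]
force: [-1.9, 0.1, 6.8]
width: 0.151
gripper_force: 20.0
pos [0.412  0.0353 0.0491] toolY -1.6709 shift [ 0.0007  0.0009 -0.001 ]
turn [-0.0003  0.0001 -0.0002]
shift after turn [ 0.0007  0.0009 -0.001 ]
```

```bash
python3 -m creep '[[0,0,-0.0007,0,0,0],[0.025,0,0,0,0,0],[0.025,0,0,0,0,0],[0.025,0,0,0,0,0],[0.025,0,0,0,0,0],[0,0,0,0,0,0],[0,0,0,0,0,0],[0,0,0,0,0,0]]'
python3 goto.py 0.53 0.0228 0.0495 -1.6705
```

```text
clock: 26.38
position: [0.4519, 0.0311, 0.0491]
ee_rot: [3.137, -0.157, 0.0]
force: [-0.0, -0.4, -1.9]
width: 0.148
gripper_force: 20.0
pos [0.4519 0.0311 0.0491] toolY -1.671 shift [ 0.1964  0.0011 -0.001 ]
turn [ 0.0001 -0.0001 -0.0002]
shift after turn [ 0.1964  0.0012 -0.0011]
```

```bash
python3 -m creep '[[0.006,0,0.0006,0,0,0],[0.006,0,0,0,0,0],[0.006,0,0,0,0,0],[0.006,0,0,0,0,0],[0,0,0,0,0,0],[0,0,0,0,0,0]]'
python3 -m creep '[[0.006,0,0,0,0,0],[0.006,0,0,0,0,0],[0.006,0,0,0,0,0],[0.006,0,0,0,0,0],[0,0,0,0,0,0],[0,0,0,0,0,0]]'
python3 -m creep '[[0.006,0,0,0,0,0],[0.006,0,0,0,0,0],[0.006,0,0,0,0,0],[0.006,0,0,0,0,0],[0,0,0,0,0,0],[0,0,0,0,0,0]]'
python3 goto.py 0.492 0.0268 0.0495 -1.6705
```

```text
clock: 26.88
position: [0.4615, 0.0303, 0.049]
ee_rot: [-3.138, 0.157, -0.001]
force: [-0.2, 0.6, -2.2]
width: 0.15
gripper_force: 20.0
clock: 27.38
position: [0.4711, 0.0292, 0.0489]
ee_rot: [3.137, -0.157, 0.0]
force: [0.4, -0.1, -2.9]
width: 0.149
gripper_force: 20.0
clock: 27.88
position: [0.4779, 0.0286, 0.0487]
ee_rot: [-3.136, 0.157, 0.008]
force: [-11.2, 1.6, 8.1]
width: 0.151
gripper_force: 20.0
pos [0.4779 0.0286 0.0487] toolY -1.6709 shift [ 0.0354  0.0011 -0.0022]
turn [-0.0005  0.0023 -0.0002]
shift after turn [ 0.0354  0.0011 -0.002 ]
```

```bash
python3 -m creep '[[0,0,0,0,0,0],[0,0,0,0,0,0],[0,0,0,0,0,0]]'
python3 - <<'E'
from h import *
for n in('scene','side'):
    s=arm.observe();d=get(n);p=proj(d,(.56,.02,.07)).astype(int);save('q'+n,d['frame'][p[1]-40:p[1]+40,p[0]-50:p[0]+50],5)
print(s['position'].round(4),s['force'].round(1),s['ft_torque'].round(2))
a=cv2.imread('pics/qscene.png');b=cv2.imread('pics/qside.png');cv2.imwrite('pics/q2.png',cv2.resize(np.hstack([a,b]),(800,320)))
E
```

```text
clock: 28.13
position: [0.478, 0.0287, 0.0487]
ee_rot: [-3.136, 0.157, 0.007]
force: [-10.6, 1.1, 8.6]
width: 0.15
gripper_force: 20.0
[0.478  0.0286 0.0487] [-9.8  2.3  7.5] [ 0.14  2.47 -0.02]
```

View pics/q2.png

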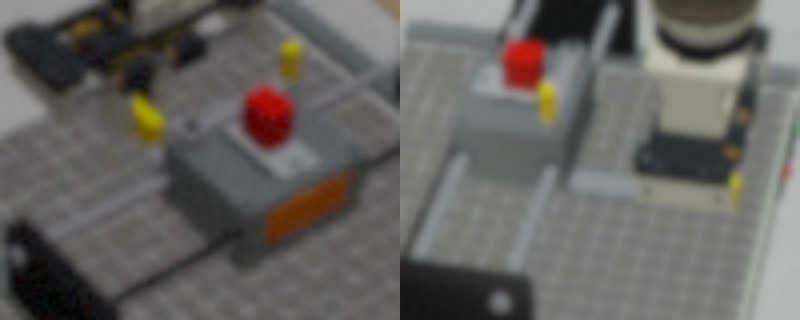

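The blade is under the front of the head, gripped flat. Resistance looks like bed friction from pressing down, so I ease upward a little before continuing.

```bash
python3 -m creep '[[0,0,-0.0004,0,0,0],[0,0,-0.0004,0,0,0],[0,0,0,0,0,0],[0,0,0,0,0,0]]'
python3 goto.py 0.492 0.0268 0.0495 -1.6705
python3 -m creep '[[0,0,-0.0006,0,0,0],[0,0,0,0,0,0],[0,0,0,0,0,0],[0,0,0,0,0,0]]'
python3 goto.py 0.492 0.0268 0.0495 -1.6705
```

```text
clock: 28.57
position: [0.4794, 0.0284, 0.049]
ee_rot: [-3.137, 0.157, 0.003]
force: [-4.2, 0.0, -3.3]
width: 0.151
gripper_force: 20.0
pos [0.4794 0.0284 0.049 ] toolY -1.6708 shift [ 0.0317  0.001  -0.0014]
turn [-0.0001  0.001  -0.0002]
shift after turn [ 0.0317  0.001  -0.0013]
clock: 28.9
position: [0.4802, 0.0284, 0.0495]
ee_rot: [-3.138, 0.157, 0.001]
force: [-4.4, 0.6, -2.5]
width: 0.149
gripper_force: 20.0
pos [0.4802 0.0284 0.0495] toolY -1.6707 shift [ 0.0297  0.001  -0.0001]
turn [-0.      0.0002 -0.0001]
shift after turn [ 0.0297  0.001  -0.0001]
```

```bash
python3 -m creep '[[0.004,0,0.0003,0,0,0],[0.004,0,0,0,0,0],[0.004,0,0,0,0,0],[0,0,0,0,0,0],[0,0,0,0,0,0]]'
python3 -m creep '[[0.004,0,0,0,0,0],[0.004,0,0,0,0,0],[0.004,0,0,0,0,0],[0,0,0,0,0,0],[0,0,0,0,0,0],[0,0,0,0,0,0],[0,0,0,0,0,0]]'
python3 goto.py 0.492 0.0268 0.0495 -1.6705
```

```text
clock: 29.32
position: [0.4861, 0.0278, 0.0496]
ee_rot: [3.137, -0.157, 0.002]
force: [-1.9, 0.8, -2.9]
width: 0.154
gripper_force: 20.0
clock: 29.9
position: [0.4904, 0.0273, 0.0495]
ee_rot: [3.138, -0.157, 0.001]
force: [-1.7, 0.5, -2.4]
width: 0.154
gripper_force: 20.0
pos [0.4904 0.0273 0.0495] toolY -1.6708 shift [0.0042 0.0009 0.    ]
turn [-0.     -0.0003 -0.0002]
shift after turn [0.0042 0.0009 0.    ]
```

```bash
python3 -m creep '[[0,0,0.0006,0,0,0],[0,0,0.0004,0,0,0],[0,0,0,0,0,0],[0,0,0,0,0,0],[0,0,0,0,0,0],[0,0,0,0,0,0]]'
python3 - <<'E'
import subprocess
E
python3 mg.py g4; python3 goto.py 0.492 0.0268 0.0495 -1.6705
```

```text
clock: 30.4
position: [0.4903, 0.0273, 0.0491]
ee_rot: [3.138, -0.157, 0.001]
force: [-2.0, 0.1, -1.8]
width: 0.153
gripper_force: 20.0
[323.9, 227.0] [308, 190, 33, 73, 2319] ((323.9999694824219, 225.99996948242188), (71.99998474121094, 31.999996185302734), 90.0) [0.493  0.0257 0.022 ]
[286.3, 280.0] [283, 249, 8, 61, 278] ((286.259521484375, 278.9862976074219), (6.5544328689575195, 60.02674865722656), 1.0609116554260254) [0.4623 0.051  0.022 ]
[361.2, 279.6] [356, 249, 10, 61, 330] ((360.7431335449219, 278.96966552734375), (60.0553092956543, 8.607194900512695), 88.60282135009766) [0.4581 0.0071 0.022 ]
[326.1, 312.1] [305, 294, 63, 36, 1165] ((336.0, 311.5), (62.0, 35.0), 0.0) [0.4386 0.0298 0.022 ]
pos [0.4903 0.0274 0.0491] toolY -1.6708 shift [ 0.0043  0.001  -0.001 ]
turn [-0.     -0.0003 -0.0001]
shift after turn [ 0.0043  0.001  -0.001 ]
```

```bash
python3 -m creep '[[0.002,0,0.0003,0,0,0],[0,0,0.0003,0,0,0],[0,0,0,0,0,0],[0,0,0,0,0,0],[0,0,0,0,0,0],[0,0,0,0,0,0],[0,0,0,0,0,0],[0,0,0,0,0,0]]'
python3 -c "
from h import *
s=arm.observe();print(s['position'].round(4),s['force'].round(1),s['ft_torque'].round(2))"
```

```text
clock: 31.12
position: [0.4903, 0.0274, 0.0487]
ee_rot: [-3.137, 0.157, 0.001]
force: [-5.1, 1.5, 2.1]
width: 0.152
gripper_force: 20.0
[0.4903 0.0274 0.0487] [-5.1  1.5  2.1] [0.08 1.07 0.05]
```

```bash
python3 -c "
from cell import arm
print(arm.sign_off())"
```

```text
the job is handed in; nothing more can be done
None
```

The job is handed in, no verdict shown: the red module is seated and released, the lever is shut (within about 0.02 rad by the wrist camera), and the gauge is still gripped, lying on the bed with its tip about 8 mm past the pocket axis by my estimate from the arm pose and camera; I kept clear of the blue module, pot and board but did not re-measure them.

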